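# Hang the parts basket on the beam scale and check its weight

### The arm

A 6-joint arm with a two-finger parallel gripper is mounted at the origin on a cart in front of the work surface, level with it; the furniture and walls round the work are solid. World frame = base frame: x ahead of the robot, y to its left, z up, the work surface at z = 0. Lengths are in m, angles in rad, forces in N, time in s.
With the tool pointing down it reaches from about 0.325 to 0.775 m from the base axis. Payload 9.3 kg.
Tool frame: the origin (TCP) lies at the very end of the fingers, on their centre line; the grasp point (between the pads) lies 19 mm behind it; z points along the fingers, y is the line along which they close (so a half turn about z gives the same grasp; the last joint's range is limited). The gripper opens to 85 mm and grips with 20 to 120 N. Pads are 22 mm wide; open, the fingers measure 114 mm over their backs; the gripper's body (76 mm by 85 mm) begins 54 mm behind the grasp point. The pads swing forward as they close: fully open they stand 13 mm farther back than shut.
Start: joints at [1.175, 0.259, 0.021, 1.334, 0, 1.418], TCP at [0.132, 0.534, 0.231] pointing down, gripper open.
Joint ranges: [-3.04, 3.04], [-0.91, 1.82], [-1.04, 1.36], [-1.92, 1.95], [-1.52, 1.45], [-3.14, 3.14]. Speed limits (rad/s): [2.22, 2.22, 2.79, 3.14, 3.14, 3.14].

### API

Orientations are given as a unit quaternion [x, y, z, w].
In Python, from bench import status, read_camera, calibration, robot gives the robot as it stands. The module is installed in compiled form; this text tells all that it offers.
- The arm moves only by the tool carry_out, never from a script. Its argument "plan" is a list of rows, each a list of 7 numbers: the shift along the tool's x, y, z in mm, then the turn, a rotation vector about the tool's x, y, z in rad, then the closure, from -1 (fully open) to 1 (shut). A call has 1 to 5 rows; each row is the pose to reach, as a shift and turn from the pose commanded when the call began, along the tool's axes at that moment; what a row does not reach only later rows make up. A row lasts 1/10 s, in which the tool goes at most 50 mm and 8.59 degrees, less where a joint would pass 70% of its speed; a pose out of reach is approached as far as the arm can. A call with a gripper value outside its range is refused whole. The fingers move at their own pace and stop on an object; "newtons" is the grip in N (left out, the last holds). Time passes only in rows, so rows that repeat a pose let the fingers close. It gives the time, the measured TCP pose, the force, the opening and the grip force at its end, in the units of the state.
- status.observe(): the state, without advancing time (a new reading comes with each control period).
- read_camera(name): name is "side" or "top"; returns the picture (384x512x3 uint8, red, green, blue); there is no depth.
- calibration(name): a dict with "mtx" (3x3 intrinsics, pixels), "world_from_camera" (4x4, takes a point from camera to world coordinates). Camera axes: x right, y down, z forward; pixel columns grow to the right and rows downward; lengths in m; the calibration is good to about 2 mm. A picture is of the moment at which its call begins. calibration takes no time and is no camera call.
- robot.close_job(): hands the job in; it is judged then, once.
The state is a dict: "t": time; "joints": joint angles; "qvel": joint speeds; "joint_efforts": joint torques, N m; "tcp_pos": TCP position; "tool_rot": TCP orientation; "ft_force": force on the tool from outside, world axes, zero at the start; "moment": the same for the moment, N m; "finger_gap": finger opening in m; "finger_force": force on a finger pad.
Only numpy, scipy, OpenCV 4.12 (cv2) and the standard library are available. Lean on these libraries where they do the work, as an engineer would, in place of code of your own. Each camera call takes 0.05 s, during which the arm holds its last target. There are 200 camera calls.

### The job

Take the loaded parts basket off the plain stand and hang it on the two-pronged hook of the beam scale, keeping it level all the way and without setting it down or spilling its two parts. Then, with the basket hanging free, push the scale's arrest lever over to release the beam, let the beam dip fully and come to rest, and bring the lever all the way back so that the beam is arrested level again with the basket still hanging on it. Leave the tools, tape measure and can lying about where they are.

Things in the scene. Friction and masses are not known exactly. Their poses are not given: they have to be found in the camera images.
- basket: Open sheet-metal basket 90 (x) x 130 (y) x 50 mm high, about 0.45 kg, two parts in it. Origin: centre of underside, z up. A 16 x 4 mm strap rises at each end (y = +-67 mm) to 135 mm, carrying a round bar handle, 10 mm thick, along y, axis 130 mm above the underside, 80 mm above the box's rim. Same either way round; hangs from the bar like a pendulum.
- basket_bar (a point): Middle of the basket's bar handle, on its axis; axes as the basket's (bar along y). Here the bar wears a black sleeve 14 mm thick and 36 mm long: the place to grip, fingers closing across the bar (along the basket's x).
- stand: Fixed plain steel stand, where the basket hangs at first. Origin on the work surface beneath its hook's seat; hook points to -x (to the robot, give or take the yaw). Base plate 12 mm high, x = 40 to 125 mm, 100 mm wide; 16 mm post at x = 88 mm, no higher than the hook. The basket comes off by lifting 15 to 60 mm, then moving along -x by 35 mm or more before going sideways.
- stand_seat (a point): Seat of the stand's hook: the middle of the bar axis rests here, 205 mm above the surface. Two round tines 8 mm thick at y = +-34 mm run from a crossbar at x = 88 mm to V-shaped seats and upturned tips at x = -16 mm, 9 mm higher than the bar axis. The tines pass between the basket's straps, above its box, under its bar.
- scale: Fixed beam scale. Origin on the work surface beneath its hook's seat; x points along the beam away from the robot, y left, z up. Base plate 12 mm high, x = 62 to 152 mm, 90 mm wide; grey column at x = 115 mm with the beam's pivot at height 235 mm. The beam lies along x: two-pronged hook at the robot's end, opening to -x; round dark counterweight (42 mm thick) at the far end, to x = 219 mm.
- scale_seat (a point): Seat of the scale's hook, on the beam: the middle of the bar axis is to rest here, 225 mm above the surface with the beam level. Axes as the scale's, tilting with the beam. Hook as the stand's, crossbar at x = 78 mm; bring the basket in along +x with the bar 15 to 60 mm above the seat, then lower. The V seats draw the bar in over 10 mm along x; along y the sleeve leaves 12 mm either way.
- beam (a joint): Beam's turn about its pivot: 0 level (upper stop), 0.12 rad hook side fully down (lower stop). The counterweight holds the empty beam level; with the basket on, it dips when the arrest is released. Arrested with the basket on, it reads 0 to 0.012.
- arrest (a joint): Arrest lever on the scale's left (+y), turning about an axis along y through x = 78 mm, height 201 mm: 0 arrested (start; leans 0.25 rad from upright to +x), 0.9 released (leans 1.15 rad to +x, away from the robot). Stops at both ends, stays at either. Bringing it back lifts the loaded beam by a cam: up to about 6 N at the knob; let go halfway it may slip open.
- arrest_knob (a point): On the axis, 4 mm above the middle, of the lever's black rounded knob (22 mm thick, 42 mm long along the lever), 85 mm from the lever's axis, at y = 80 mm of the scale. At joint 0 it is at x = 99 mm, height 283 mm; at 0.9 at x = 156 mm, height 236 mm. Below it the lever is a 10 mm rod. Push it with the fingers, or take it loosely between fingers that point down.
- offcut: Flat metal offcut 50 x 70 x 12 mm, about 0.12 kg, lying loose in the basket; origin at the centre of its underside.
- nut: Large hex nut 44 x 38 x 20 mm, about 0.05 kg, lying loose in the basket; origin at the centre of its underside.
- tape_measure: Tape measure 36 x 76 x 66 mm standing near the robot's edge of the work surface: leave alone. Origin at its underside.
- pliers: Pliers 58 x 190 x 14 mm lying near the robot's edge: leave alone. Origin at the underside.
- chisel: Cold chisel 19 x 163 x 18 mm lying between stand and scale: leave alone. Origin at the underside.
- can_blue: Aerosol can 68 mm thick, 227 mm high, standing at the left front corner: leave alone. Origin at its underside.
Mind the look-alikes: they are no part of the job. Of the things that look like the offcut, the larger one is meant.

How it is judged:
By the outcome, as a careful person would: the job done as asked, in the order asked, and still so for the second after the job is handed in, with the robot touching nothing.
It also fails if it takes over 64 s, if anything falls off the work surface, if the arm or the gripper's body presses on something with over 40 N, if the wrist force passes 120 N, or if a joint passes its speed limit or range.

## Working session

There is one attempt and no reset: what is moved stays moved. The work goes in short steps, Python scripts to look and compute and a tool call to move; the robot and the scene stay as the last step left them, time stands still between calls to the robot, and variables do not carry over. Pictures are saved under pics/ and viewed, at most 10 in all, crops included, and the job is handed in when it is done.

Besides the shell and the picture viewer there is one more tool, called after ">>>" as a command line: name --pt "numbers of a row" for each row, then --argument value for the rest. carry_out: Moves the arm, as the interface text tells. Its arguments: {"type":"object","properties":{"plan":{"type":"array"},"newtons":{"type":"number"}},"required":["plan"]}

```bash
mkdir -p pics; python3 - <<'E'
from bench import status, read_camera, calibration
import cv2
for n in("side","top"):
    im=read_camera(n); cv2.imwrite(f"pics/{n}0.png",im[:,:,::-1])
    c=calibration(n); print(n,c["mtx"].round(1).tolist(),c["world_from_camera"].round(3).tolist())
print(status.observe())
E
```

```text
side [[346.9, 0.0, 255.1], [0.0, 346.9, 186.5], [0.0, 0.0, 1.0]] [[0.979, -0.128, 0.158, 0.342], [-0.203, -0.534, 0.821, -0.634], [-0.021, -0.836, -0.548, 0.66], [0.0, 0.0, 0.0, 1.0]]
top [[448.5, 0.0, 259.3], [0.0, 448.5, 188.3], [0.0, 0.0, 1.0]] [[0.029, -0.993, 0.113, 0.332], [-0.999, -0.027, 0.02, 0.039], [-0.017, -0.114, -0.993, 1.42], [0.0, 0.0, 0.0, 1.0]]
{'t': 0.1, 'joints': array([1.17539733e+00, 2.59146868e-01, 2.08754076e-02, 1.33367818e+00,
       9.88652726e-06, 1.41818810e+00]), 'qvel': array([-0.00195918, -0.00083857,  0.00163432,  0.00085211,  0.00091953,
        0.00028569]), 'joint_efforts': array([ 5.59750129e-03, -5.56697452e+01,  3.45068049e+01,  1.16770589e-02,
       -1.16342972e-04, -2.25911867e-05]), 'tcp_pos': array([0.13214566, 0.53365832, 0.23073551]), 'tool_rot': array([ 1.21097426e-01,  9.92640459e-01, -5.53805290e-04, -1.60794646e-04]), 'ft_force': array([ 0.12683333, -0.72131811,  0.41540132]), 'moment': array([-0.04340032,  0.04967527, -0.07494051]), 'finger_force': 0.0, 'finger_gap': 0.08559481537551976}
```

View pics/side0.png

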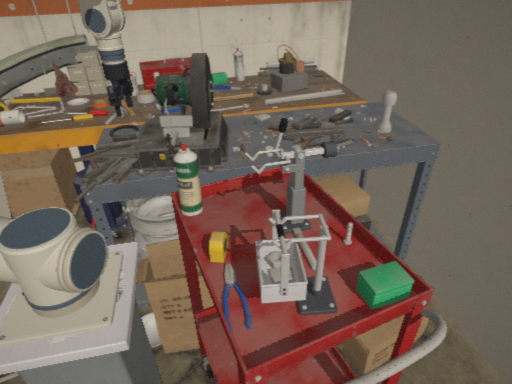

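View pics/top0.png

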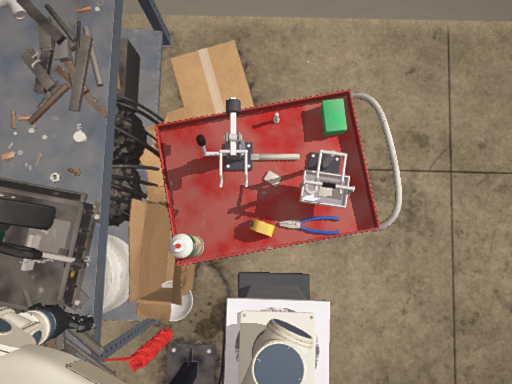

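Side view: basket on its stand around (283,262), scale column around (297,185) with its knob at (283,125), and the can at (187,180). Top view: basket at (326,185), scale at (236,155), knob at (201,141), tape at (262,228), pliers at (310,224), chisel at (275,157). The look-alike block lies loose at (272,178). I'll enlarge these next.

```bash
python3 - <<'E'
import cv2,numpy as np
t=cv2.imread("pics/top0.png");s=cv2.imread("pics/side0.png")
cv2.imwrite("pics/tc.png",cv2.resize(t[90:225,180:380],None,fx=4,fy=4,interpolation=cv2.INTER_CUBIC))
cv2.imwrite("pics/sc.png",cv2.resize(s[105:255+0,230:345],None,fx=4,fy=4,interpolation=cv2.INTER_CUBIC))
E
```

```text
(no output)
```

View pics/tc.png

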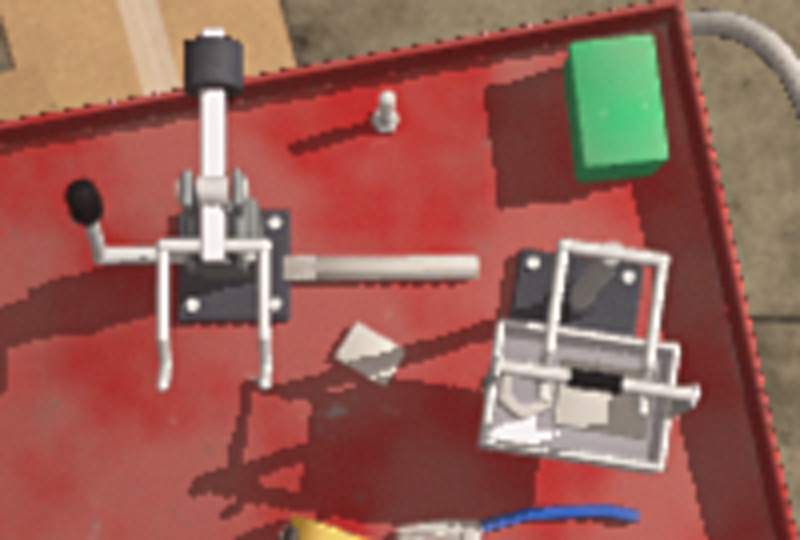

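View pics/sc.png

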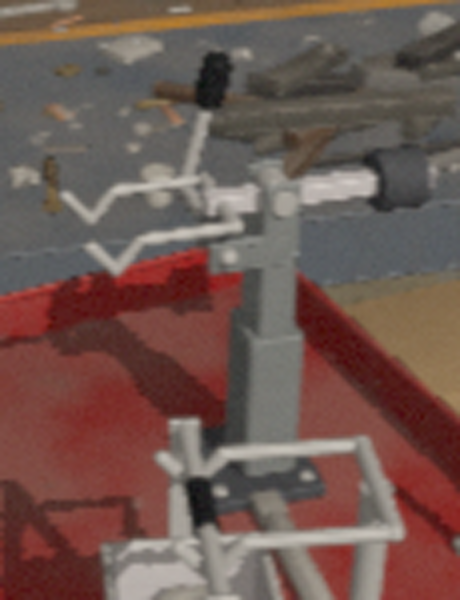

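Enlarged, the basket's black sleeve is at top-crop (596,382) and side-crop (202,500). The scale's tine tips are at top-crop (163,385)/(266,383), the knob at (84,202) and the counterweight at (213,63). Two candidates for the offcut: the grey plate in the basket at full-picture (326,192), and the loose block on the table at (272,178). The one lying in the basket is meant, and it travels with the basket, so I won't touch either.

```bash
cat > h.py <<'E'
import numpy as np, cv2
from bench import calibration
from scipy.spatial.transform import Rotation as R
def ray(n,p):
    c=calibration(n); T=c["world_from_camera"]; d=T[:3,:3]@np.linalg.inv(c["mtx"])@[p[0],p[1],1]
    return T[:3,3],d/np.linalg.norm(d)
def onz(n,p,z):
    o,d=ray(n,p); return o+d*(z-o[2])/d[2]
def tri(a,b):
    o,d=ray("top",a); q,e=ray("side",b)
    s=np.linalg.lstsq(np.c_[d,-e],q-o,rcond=None)[0]
    A,B=o+d*s[0],q+e*s[1]; return (A+B)/2,np.linalg.norm(A-B)
def proj(n,P):
    c=calibration(n); p=np.linalg.inv(c["world_from_camera"])@np.r_[P,1]; u=c["mtx"]@p[:3]; return u[:2]/u[2]
def dark(im,x0,y0,x1,y1,th=60):
    m=(im[y0:y1,x0:x1].max(2)<th).astype(np.uint8)
    n,l,st,ce=cv2.connectedComponentsWithStats(m)
    k=1+np.argmax(st[1:,4]); return ce[k]+[x0,y0],st[k]
E
python3 - <<'E'
from h import *
np.set_printoptions(precision=4,suppress=True)
t=cv2.imread("pics/top0.png");s=cv2.imread("pics/side0.png")
f=lambda p:((p[0]+.5)/4+179.5,(p[1]+.5)/4+89.5)
g=lambda p:((p[0]+.5)/4+229.5,(p[1]+.5)/4+104.5)
sl,a=dark(t,318,179,341,192); ss,b=dark(s,274,220,288,240)
kn,c=dark(t,192,132,208,150); ks,d=dark(s,276,114,292,134)
cw,e=dark(t,222,94,244,116,80); cs,e2=dark(s,320,138,342,162,90)
for n,x,y,st,su in(("sleeve",sl,ss,a,b),("knob",kn,ks,c,d),("cw",cw,cs,e,e2)): print(n,x,st,y,su,tri(x,y))
print("sleeve z.205",onz("top",sl,.205),"knob z.283",onz("top",kn,.281),"cw",onz("top",cw,.235))
print("bar ends",onz("top",f((497,370)),.205),onz("top",f((697,395)),.205))
print("stand crossbar",onz("top",f((566,245)),.2),onz("top",f((665,257)),.2))
L,Rr=onz("top",f((163,385)),.234),onz("top",f((266,383)),.234);print("tips",L,Rr)
print("xbar",onz("top",f((165,245)),.225),onz("top",f((268,244)),.225))
print("side tips tri",tri(f((163,385)),g((67,196))),tri(f((266,383)),g((90,247))))
for n,p in(("pliers",(640,515)),("tape",(330,530)),): print(n,onz("top",f(p),.03))
print("can",onz("top",(181,246),.227),"box",onz("top",(334,118),.05), "pliers R",onz("top",(338,219),.01),"side can top", onz("side",(182,150),.227))
E
```

```text
sleeve [328.5217 184.7391] [ 4  4 13  5 46] [279.9552 230.0149] [ 3  5  7 12 67] (array([ 0.4869, -0.1243,  0.2079]), np.float64(0.0035684467828899467))
knob [200.5 140. ] [ 5  3  8 11 68] [282.6667 124.7812] [ 2  4 10 14 96] (array([0.586 , 0.2185, 0.279 ]), np.float64(0.003273907693732616))
cw [230.1031 107.3711] [ 4  5 15 16 97] [330.2607 147.2821] [  0   0  22  21 280] (array([0.6946, 0.1476, 0.2308]), np.float64(0.013610643815046506))
sleeve z.205 [ 0.4855 -0.1244  0.205 ] knob z.283 [0.584  0.2185 0.281 ] cw [0.6865 0.149  0.235 ]
bar ends [ 0.4909 -0.0572  0.205 ] [ 0.4774 -0.1932  0.205 ]
stand crossbar [ 0.5797 -0.1036  0.2   ] [ 0.573  -0.1717  0.2   ]
tips [0.471  0.1673 0.234 ] [0.4742 0.0986 0.234 ]
xbar [0.5677 0.1706 0.225 ] [0.5702 0.1007 0.225 ]
side tips tri (array([0.4735, 0.1674, 0.2308]), np.float64(0.004250029363061641)) (array([0.476 , 0.0986, 0.2304]), np.float64(0.0027115615616490397))
pliers [ 0.4038 -0.1833  0.03  ]
tape [0.3855 0.0556 0.03  ]
can [0.3088 0.2662 0.227 ] box [ 0.7155 -0.1598  0.05  ] pliers R [ 0.4028 -0.1814  0.01  ] side can top [0.3096 0.2379 0.227 ]
```

```bash
cat >> h.py <<'E'
def rot(yaw):  # tool pointing down, tool y at this world angle
    y=np.array([np.cos(yaw),np.sin(yaw),0]); z=np.array([0,0,-1.]); return R.from_matrix(np.c_[np.cross(y,z),y,z])
def plan(wps,start=None):
    """wps: (x,y,z,yaw,rows); prints calls of <=5 rows, shift mm / rotvec"""
    from bench import status
    s=status.observe(); p,q=(s["tcp_pos"],R.from_quat(s["tool_rot"])) if start is None else (np.array(start[:3]),rot(start[3]))
    ax=q.as_matrix()[:,1]; yaw=np.arctan2(ax[1],ax[0]); poses=[]
    for *t,yw,n in wps:
        for k in range(1,n+1): poses.append((p+(np.array(t)-p)*k/n,yaw+(yw-yaw)*k/n))
        p,yaw=np.array(t),yw
    p0=s["tcp_pos"] if start is None else np.array(start[:3])
    for i in range(0,len(poses),5):
        c=poses[i:i+5]
        print([[*(q.inv().apply(a-p0)*1e3).round(1).tolist(),*((q.inv()*rot(b)).as_rotvec().round(3)+0.).tolist()] for a,b in c])
        p0,q=c[-1][0],rot(c[-1][1])
E
python3 -c "
from h import *
plan([(.30,.30,.36,.7,6),(.45,-.06,.36,-.1,9),(.486,-.124,.30,-.1,5)])"
```

```text
[[-36.5, -31.1, -21.5, -0.001, 0.0, 0.105], [-73.0, -62.2, -43.0, -0.001, 0.0, 0.209], [-109.5, -93.3, -64.5, -0.001, 0.0, 0.314], [-146.1, -124.4, -86.1, -0.001, 0.0, 0.419], [-182.6, -155.5, -107.6, -0.001, 0.0, 0.523]]
[[-47.2, -8.7, -21.5, 0.0, 0.0, 0.105], [-86.9, -25.9, -21.5, 0.0, 0.0, 0.194], [-126.6, -43.2, -21.5, 0.0, 0.0, 0.282], [-166.4, -60.5, -21.5, 0.0, 0.0, 0.371], [-206.1, -77.7, -21.5, 0.0, 0.0, 0.46]]
[[-43.3, 2.2, 0.0, 0.0, 0.0, 0.089], [-86.6, 4.4, 0.0, 0.0, 0.0, 0.178], [-129.8, 6.5, 0.0, 0.0, 0.0, 0.267], [-173.1, 8.7, 0.0, 0.0, 0.0, 0.356], [-216.4, 10.9, 0.0, 0.0, 0.0, 0.444]]
[[-12.0, 8.4, 12.0, 0.0, 0.0, 0.0], [-24.0, 16.9, 24.0, 0.0, 0.0, 0.0], [-36.1, 25.3, 36.0, 0.0, 0.0, 0.0], [-48.1, 33.8, 48.0, 0.0, 0.0, 0.0], [-60.1, 42.2, 60.0, 0.0, 0.0, 0.0]]
```

>>> carry_out --pt "-36 -31 -21 0 0 0.105 -1" --pt "-73 -62 -43 0 0 0.209 -1" --pt "-109 -93 -64 0 0 0.314 -1" --pt "-146 -124 -86 0 0 0.419 -1" --pt "-182 -155 -107 0 0 0.523 -1"

```text
t: 0.6
tcp_pos: [0.2658, 0.3469, 0.3341]
tool_rot: [0.375, 0.927, -0.0, -0.0]
ft_force: [1.9, 1.3, -0.5]
finger_gap: 0.0853
finger_force: 0.0
```

>>> carry_out --pt "-47 -9 -21 0 0 0.105 -1" --pt "-87 -26 -21 0 0 0.194 -1" --pt "-127 -43 -21 0 0 0.282 -1" --pt "-166 -60 -21 0 0 0.371 -1" --pt "-206 -78 -21 0 0 0.46 -1"

```text
t: 1.1
tcp_pos: [0.3599, 0.1479, 0.3544]
tool_rot: [0.577, 0.817, 0.0, -0.0]
ft_force: [0.7, 0.1, -0.6]
finger_gap: 0.0855
finger_force: 0.0
```

>>> carry_out --pt "-43 2 0 0 0 0.089 -1" --pt "-87 4 0 0 0 0.178 -1" --pt "-130 6 0 0 0 0.267 -1" --pt "-173 9 0 0 0 0.356 -1" --pt "-216 11 0 0 0 0.444 -1"

```text
t: 1.6
tcp_pos: [0.4434, -0.0519, 0.3543]
tool_rot: [0.743, 0.67, -0.0, -0.0]
ft_force: [1.2, 0.1, -0.2]
finger_gap: 0.0856
finger_force: 0.0
```

>>> carry_out --pt "0 0 0 0 0 0 -1"

```text
t: 1.7
tcp_pos: [0.4446, -0.054, 0.353]
tool_rot: [0.744, 0.669, -0.001, -0.001]
ft_force: [0.5, 0.3, -0.2]
finger_gap: 0.0851
finger_force: 0.0
```

```bash
python3 -c "
from h import *
from bench import status
s=status.observe();print(s['t'],s['tcp_pos'],s['tool_rot'],s['joints'].round(2))
plan([(.486,-.124,.26,-.1,3),(.486,-.124,.187,-.1,4)])"
```

```text
1.7 [ 0.44459883 -0.05401698  0.35304662] [ 7.43693363e-01  6.68520091e-01 -8.46098679e-04 -5.95358717e-04] [-0.31  0.07  0.1   1.6  -0.    1.37]
[[-21.7, 16.3, 31.0, -0.002, 0.0, -0.002], [-43.4, 32.5, 62.0, -0.002, 0.0, -0.004], [-65.1, 48.8, 93.0, -0.002, 0.0, -0.006], [-65.1, 48.8, 111.2, -0.002, 0.0, -0.006], [-65.1, 48.9, 129.5, -0.002, 0.0, -0.006]]
[[0.0, 0.0, 18.3, 0.0, 0.0, 0.0], [0.0, 0.0, 36.5, 0.0, 0.0, 0.0]]
```

>>> carry_out --pt "-22 16 31 0 0 0 -1" --pt "-43 32 62 0 0 0 -1" --pt "-65 49 93 0 0 0 -1" --pt "-65 49 93 0 0 0 -1"

```text
t: 2.1
tcp_pos: [0.485, -0.1206, 0.257]
tool_rot: [0.742, 0.671, -0.002, -0.003]
ft_force: [-0.5, 0.0, -0.2]
finger_gap: 0.0849
finger_force: 0.0
```

```bash
python3 - <<'E'
from h import *
from bench import status,read_camera
s=status.observe();p=s['tcp_pos'];print(s['t'],p,R.from_quat(s['tool_rot']).as_matrix()[:,1])
ims=[]
for n in("side","top"):
    im=read_camera(n)[:,:,::-1].copy()
    u=proj(n,p).astype(int); print(n,u, proj(n,[.486,-.1244,.205]))
    c=cv2.resize(im[max(u[1]-45,0):u[1]+45,u[0]-60:u[0]+60],(400*1,300)); ims.append(c)
cv2.imwrite("pics/g1.png",np.hstack(ims))
plan([(.486,-.124,.187,-.1,4)])
E
```

```text
2.1 [ 0.48504411 -0.12062264  0.25695105] [ 0.99496415 -0.10000994 -0.00665925]
side [278 209] [278.62109719 231.37799834]
top [329 182] [328.53791  184.552934]
[[-1.2, 0.4, 18.5, -0.002, -0.001, 0.0], [-2.4, 0.8, 37.0, -0.002, -0.001, 0.0], [-3.6, 1.2, 55.5, -0.002, -0.001, 0.001], [-4.8, 1.6, 74.0, -0.002, -0.001, 0.001]]
```

View pics/g1.png

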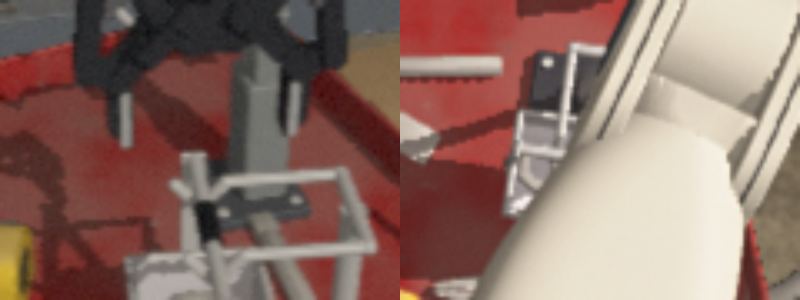

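The gripper is centred over the sleeve: the fingertips are at crop (125,140) and (292,130), the sleeve at (206,218). Going down now.

>>> carry_out --pt "-1 0 18 0 0 0 -1" --pt "-2 1 37 0 0 0 -1" --pt "-3 1 54 0 0 0 -1" --pt "-4 1 70 0 0 0 -1" --pt "-4 1 70 0 0 0 -1"

```text
t: 2.7
tcp_pos: [0.4854, -0.1224, 0.1914]
tool_rot: [0.741, 0.672, -0.0, -0.0]
ft_force: [-0.2, -0.4, -0.4]
finger_gap: 0.0851
finger_force: 0.0
```

>>> carry_out --pt "0 0 0 0 0 0 1" --pt "0 0 0 0 0 0 1" --pt "0 0 0 0 0 0 1" --pt "0 0 0 0 0 0 1" --pt "0 0 0 0 0 0 1" --newtons 50

```text
t: 3.2
tcp_pos: [0.4864, -0.1237, 0.1919]
tool_rot: [0.741, 0.671, 0.0, 0.0]
ft_force: [4.0, 1.7, 8.9]
finger_gap: 0.0123
finger_force: 38.9
```

>>> carry_out --pt "0 0 0 0 0 0 1" --pt "0 0 0 0 0 0 1" --pt "0 0 0 0 0 0 1"

```text
t: 3.5
tcp_pos: [0.4864, -0.1237, 0.1918]
tool_rot: [0.741, 0.671, 0.0, 0.0]
ft_force: [2.3, 0.6, 4.2]
finger_gap: 0.0121
finger_force: 48.8
```

```bash
python3 - <<'E'
from h import *
from bench import status
s=status.observe();print(s['t'],s['tcp_pos'],s['ft_force'],s['finger_gap'],R.from_quat(s['tool_rot']).as_matrix()[:,1:])
plan([(.486,-.124,.237,-.1,5),(.396,-.115,.237,-.1,10),(.396,.10,.237,.045,15),(.40,.129,.239,.045,5),(.42,.130,.239,.045,5)])
E
```

```text
3.5 [ 0.4864113  -0.12371834  0.19180673] [2.26581332 0.55270246 4.19512132] 0.01210462992530223 [[ 9.95088832e-01  9.86176872e-04]
 [-9.89809062e-02 -1.71111277e-04]
 [ 9.98270841e-04 -9.99999499e-01]]
[[-0.1, -0.1, -9.0, 0.001, 0.0, 0.0], [-0.1, -0.1, -18.1, 0.001, 0.0, 0.0], [-0.2, -0.2, -27.1, 0.001, 0.0, 0.001], [-0.3, -0.3, -36.2, 0.001, 0.0, 0.001], [-0.3, -0.3, -45.2, 0.001, 0.0, 0.001]]
[[-0.0, -9.0, 0.0, 0.0, 0.0, 0.0], [-0.0, -18.1, 0.0, 0.0, 0.0, 0.0], [-0.0, -27.1, 0.0, 0.0, 0.0, 0.0], [-0.0, -36.2, 0.0, 0.0, 0.0, 0.0], [-0.0, -45.2, 0.0, 0.0, 0.0, 0.0]]
[[-0.0, -9.0, 0.0, 0.0, 0.0, 0.0], [-0.0, -18.1, 0.0, 0.0, 0.0, 0.0], [-0.0, -27.1, 0.0, 0.0, 0.0, 0.0], [-0.0, -36.2, 0.0, 0.0, 0.0, 0.0], [-0.0, -45.2, 0.0, 0.0, 0.0, 0.0]]
[[14.3, -1.4, 0.0, 0.0, 0.0, -0.01], [28.5, -2.9, 0.0, 0.0, 0.0, -0.019], [42.8, -4.3, 0.0, 0.0, 0.0, -0.029], [57.0, -5.7, 0.0, 0.0, 0.0, -0.039], [71.3, -7.2, 0.0, 0.0, 0.0, -0.048]]
[[14.3, -0.7, 0.0, 0.0, 0.0, -0.01], [28.6, -1.5, 0.0, 0.0, 0.0, -0.019], [42.9, -2.2, 0.0, 0.0, 0.0, -0.029], [57.3, -3.0, 0.0, 0.0, 0.0, -0.039], [71.6, -3.7, 0.0, 0.0, 0.0, -0.048]]
[[14.3, -0.0, 0.0, 0.0, 0.0, -0.01], [28.7, -0.1, 0.0, 0.0, 0.0, -0.019], [43.0, -0.1, 0.0, 0.0, 0.0, -0.029], [57.3, -0.2, 0.0, 0.0, 0.0, -0.039], [71.7, -0.2, 0.0, 0.0, 0.0, -0.048]]
[[5.8, 1.1, -0.4, 0.0, 0.0, 0.0], [11.5, 2.1, -0.8, 0.0, 0.0, 0.0], [17.3, 3.2, -1.2, 0.0, 0.0, 0.0], [23.0, 4.2, -1.6, 0.0, 0.0, 0.0], [28.8, 5.3, -2.0, 0.0, 0.0, 0.0]]
[[0.0, 4.0, 0.0, 0.0, 0.0, 0.0], [0.0, 8.0, 0.0, 0.0, 0.0, 0.0], [0.1, 12.0, 0.0, 0.0, 0.0, 0.0], [0.1, 16.0, 0.0, 0.0, 0.0, 0.0], [0.1, 20.0, 0.0, 0.0, 0.0, 0.0]]
```

>>> carry_out --pt "0 0 -8 0 0 0 1" --pt "0 0 -18 0 0 0 1" --pt "0 0 -30 0 0 0 1" --pt "0 0 -42 0 0 0 1" --pt "0 0 -50 0 0 0 1" --newtons 60

```text
t: 4.0
tcp_pos: [0.4863, -0.1237, 0.2429]
tool_rot: [0.741, 0.671, 0.0, 0.0]
ft_force: [-0.3, -0.4, -7.2]
finger_gap: 0.0117
finger_force: 58.5
```

>>> carry_out --pt "0 -4 0 0 0 0 1" --pt "0 -12 0 0 0 0 1" --pt "0 -22 0 0 0 0 1" --pt "0 -32 0 0 0 0 1" --pt "0 -42 0 0 0 0 1"

```text
t: 4.5
tcp_pos: [0.443, -0.1192, 0.2412]
tool_rot: [0.741, 0.671, -0.0, -0.0]
ft_force: [-0.5, -0.1, -6.5]
finger_gap: 0.0116
finger_force: 58.5
```

```bash
python3 - <<'E'
from h import *
from bench import status,read_camera
s=status.observe();print(s['tcp_pos'],s['ft_force'],s['finger_gap'],s['finger_force'])
im=read_camera("side")[:,:,::-1]
cv2.imwrite("pics/l1.png",cv2.resize(im[150:330,190:370],(600,600)))
E
```

```text
[ 0.44298877 -0.11924621  0.24122144] [-0.54231295 -0.09006984 -6.5397049 ] 0.011619601199896976 58.53739142417908
```

View pics/l1.png

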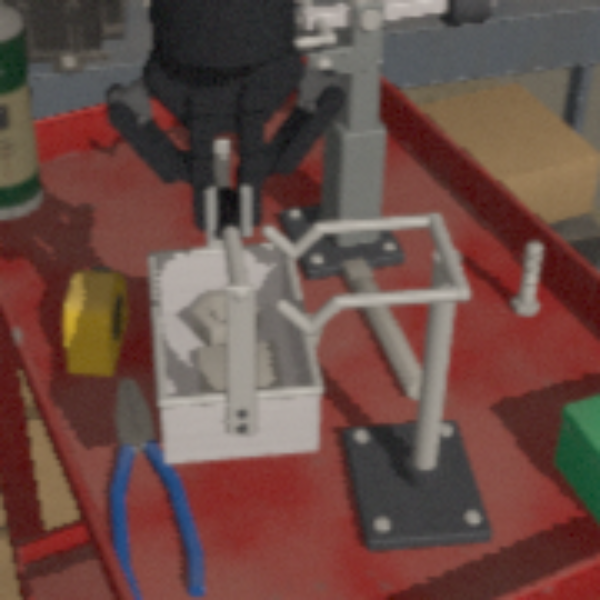

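The basket is off the tines and level, both parts are inside, and the sleeve is held between the pads at (230,210).

```bash
python3 - <<'E'
from h import *
plan([(.396,-.115,.242,-.1,5),(.392,-.10,.242,-.09,2),(.392,.09,.243,.045,14),(.396,.126,.243,.045,4)])
E
```

```text
[[-0.1, -9.2, -0.1, -0.001, 0.0, 0.0], [-0.2, -18.4, -0.2, -0.001, 0.0, 0.0], [-0.4, -27.5, -0.3, -0.001, 0.0, 0.001], [-0.5, -36.7, -0.4, -0.001, 0.0, 0.001], [-0.6, -45.9, -0.5, -0.001, 0.0, 0.001]]
[[7.3, -2.7, 0.0, 0.0, 0.0, -0.005], [14.5, -5.5, 0.0, 0.0, 0.0, -0.01], [28.0, -6.8, -0.1, 0.0, 0.0, -0.02], [41.5, -8.2, -0.1, 0.0, 0.0, -0.029], [55.0, -9.5, -0.2, 0.0, 0.0, -0.039]]
[[13.5, -0.8, -0.1, 0.0, 0.0, -0.01], [27.1, -1.7, -0.1, 0.0, 0.0, -0.019], [40.6, -2.5, -0.2, 0.0, 0.0, -0.029], [54.2, -3.3, -0.3, 0.0, 0.0, -0.039], [67.7, -4.1, -0.4, 0.0, 0.0, -0.048]]
[[13.6, -0.2, -0.1, 0.0, 0.0, -0.01], [27.1, -0.3, -0.1, 0.0, 0.0, -0.019], [40.7, -0.5, -0.2, 0.0, 0.0, -0.029], [54.3, -0.7, -0.3, 0.0, 0.0, -0.039], [67.9, -0.9, -0.4, 0.0, 0.0, -0.048]]
[[13.6, 0.5, -0.1, 0.0, 0.0, -0.01], [22.5, 1.8, -0.1, 0.0, 0.0, -0.01], [31.5, 3.1, -0.1, 0.0, 0.0, -0.01], [40.4, 4.4, -0.1, 0.0, 0.0, -0.01], [49.4, 5.7, -0.1, 0.0, 0.0, -0.01]]
```

>>> carry_out --pt "0 -9 0 0 0 0 1" --pt "0 -18 0 0 0 0 1" --pt "0 -28 0 0 0 0 1" --pt "0 -37 0 0 0 0 1" --pt "0 -45 0 0 0 0 1"

```text
t: 5.05
tcp_pos: [0.3986, -0.1149, 0.2415]
tool_rot: [0.741, 0.671, -0.0, 0.0]
ft_force: [0.1, 0.1, -7.1]
finger_gap: 0.0121
finger_force: 58.6
```

>>> carry_out --pt "5 -3 0 0 0 -0.005 1" --pt "14 -5 0 0 0 -0.01 1" --pt "28 -7 0 0 0 -0.02 1" --pt "41 -8 0 0 0 -0.029 1" --pt "55 -9 0 0 0 -0.039 1"

```text
t: 5.55
tcp_pos: [0.3961, -0.0584, 0.2414]
tool_rot: [0.728, 0.686, 0.0, 0.0]
ft_force: [0.2, -1.2, -5.6]
finger_gap: 0.0117
finger_force: 58.6
```

>>> carry_out --pt "14 -1 0 0 0 -0.01 1" --pt "27 -2 0 0 0 -0.019 1" --pt "41 -2.5 0 0 0 -0.029 1" --pt "54 -3 0 0 0 -0.039 1" --pt "68 -4 0 0 0 -0.048 1"

```text
t: 6.05
tcp_pos: [0.3962, 0.0099, 0.2414]
tool_rot: [0.711, 0.703, 0.0, 0.0]
ft_force: [0.1, -0.0, -6.4]
finger_gap: 0.0116
finger_force: 58.6
```

>>> carry_out --pt "14 0 0 0 0 -0.01 1" --pt "27 0 0 0 0 -0.019 1" --pt "41 0 0 0 0 -0.029 1" --pt "54 -1 0 0 0 -0.039 1" --pt "68 -1 0 0 0 -0.048 1"

```text
t: 6.55
tcp_pos: [0.3957, 0.0779, 0.2415]
tool_rot: [0.694, 0.72, 0.0, -0.0]
ft_force: [0.5, -0.3, -6.2]
finger_gap: 0.0119
finger_force: 58.6
```

>>> carry_out --pt "14 0 0 0 0 -0.01 1" --pt "24 2 0 0 0 -0.01 1" --pt "34 3 0 0 0 -0.01 1" --pt "43 4 0 0 0 -0.01 1" --pt "49 5 0 0 0 -0.01 1"

```text
t: 7.05
tcp_pos: [0.3992, 0.1266, 0.2414]
tool_rot: [0.691, 0.723, 0.0, -0.0]
ft_force: [-0.6, 0.2, -6.6]
finger_gap: 0.0119
finger_force: 58.6
```

```bash
python3 - <<'E'
from h import *
from bench import status
s=status.observe();print(s['t'],s['tcp_pos'],s['ft_force'],s['finger_gap'],s['joints'].round(2))
plan([(.398,.129,.243,.045,1),(.49,.133,.243,.045,10)])
E
```

```text
7.05 [0.39920461 0.1266336  0.24140612] [-0.63899666  0.15052164 -6.55010614] 0.011938852952890482 [ 0.11  0.03 -0.23  1.31  0.    1.63]
[[2.4, -1.1, -1.6, 0.0, 0.0, 0.001], [2.4, 8.1, -1.6, 0.0, 0.0, 0.001], [2.4, 17.3, -1.6, 0.0, 0.0, 0.001], [2.3, 26.5, -1.6, 0.0, 0.0, 0.001], [2.3, 35.7, -1.6, 0.0, 0.0, 0.001]]
[[-0.0, 9.2, 0.0, 0.0, 0.0, 0.0], [-0.0, 18.4, 0.0, 0.0, 0.0, 0.0], [-0.0, 27.6, 0.0, 0.0, 0.0, 0.0], [-0.1, 36.8, 0.0, 0.0, 0.0, 0.0], [-0.1, 46.0, 0.0, 0.0, 0.0, 0.0]]
[[-0.0, 9.2, 0.0, 0.0, 0.0, 0.0]]
```

>>> carry_out --pt "2 4 -2 0 0 0 1" --pt "2 12 -2 0 0 0 1" --pt "2 21 -2 0 0 0 1" --pt "2 30 -2 0 0 0 1" --pt "2 39 -2 0 0 0 1"

```text
t: 7.55
tcp_pos: [0.439, 0.1294, 0.2433]
tool_rot: [0.691, 0.723, -0.0, -0.0]
ft_force: [0.2, 0.7, -7.1]
finger_gap: 0.0121
finger_force: 58.6
```

>>> carry_out --pt "0 9 0 0 0 0 1" --pt "0 18 0 0 0 0 1" --pt "0 27 0 0 0 0 1" --pt "0 36 0 0 0 0 1" --pt "0 44 0 0 0 0 1"

```text
t: 8.05
tcp_pos: [0.4828, 0.1317, 0.2434]
tool_rot: [0.691, 0.723, -0.0, 0.0]
ft_force: [0.0, -0.6, -6.7]
finger_gap: 0.0121
finger_force: 58.6
```

>>> carry_out --pt "0 5 0 0 0 0 1" --pt "0 8 0 0 0 0 1" --pt "0 8 0 0 0 0 1"

```text
t: 8.35
tcp_pos: [0.4901, 0.132, 0.2433]
tool_rot: [0.691, 0.723, -0.0, -0.0]
ft_force: [0.2, 0.0, -6.8]
finger_gap: 0.0115
finger_force: 58.6
```

```bash
python3 - <<'E'
from h import *
from bench import status,read_camera
s=status.observe();print(s['t'],s['tcp_pos'],s['ft_force'],s['finger_gap'])
im=read_camera("side")[:,:,::-1]
cv2.imwrite("pics/l2.png",cv2.resize(im[95:245,220:370],(600,600),interpolation=cv2.INTER_CUBIC))
E
```

```text
8.35 [0.49014156 0.13203368 0.24330374] [ 0.2168434   0.038447   -6.76808208] 0.011484630278640679
```

View pics/l2.png

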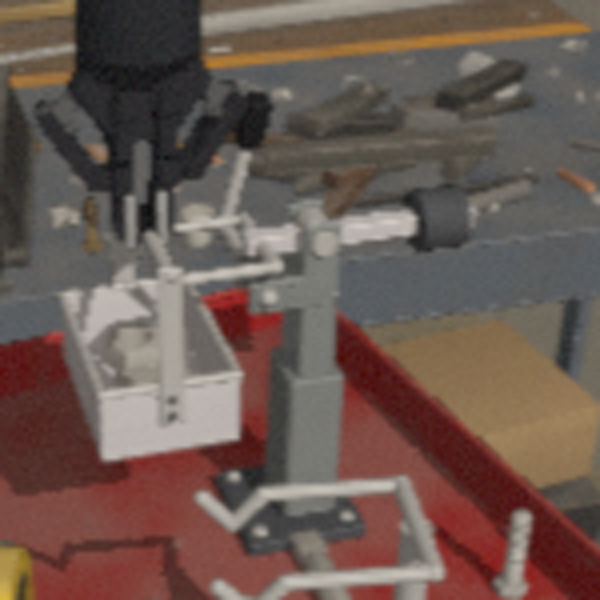

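The basket is over the hook, level, with both parts visible. Its near strap is at (172,340) and the near tine runs at (230,270). I'll compare the V bottoms in the first side picture with the assumed seat.

```bash
python3 - <<'E'
from h import *
for o,p in((.034,(252.9,159.6)),(-.034,(259.1,172.6))):
    for x0 in(.486,.490,.494):
        print(o,x0,proj("side",[x0-o*.045,.133+o,.2123]),p)
E
```

```text
0.034 0.486 [249.88363521 159.50206977] (252.9, 159.6)
0.034 0.49 [251.35344844 159.3285214 ] (252.9, 159.6)
0.034 0.494 [252.82125214 159.1552103 ] (252.9, 159.6)
-0.034 0.486 [256.24330583 172.09229114] (259.1, 172.6)
-0.034 0.49 [257.80186291 171.89855834] (259.1, 172.6)
-0.034 0.494 [259.35815386 171.70510723] (259.1, 172.6)
```

With the same side-camera bias as at the sleeve (about 1.4 px), the seat is at x = 0.490. Lowering.

>>> carry_out --pt "0 0 5 0 0 0 1" --pt "0 0 10 0 0 0 1" --pt "0 0 15 0 0 0 1" --pt "0 0 20 0 0 0 1" --pt "0 0 24 0 0 0 1"

```text
t: 8.9
tcp_pos: [0.4897, 0.132, 0.2189]
tool_rot: [0.691, 0.723, -0.0, -0.0]
ft_force: [0.8, 0.6, -6.4]
finger_gap: 0.0113
finger_force: 58.6
```

>>> carry_out --pt "0 0 2 0 0 0 1" --pt "0 0 4 0 0 0 1" --pt "0 0 6 0 0 0 1" --pt "0 0 7 0 0 0 1" --pt "0 0 7 0 0 0 1"

```text
t: 9.4
tcp_pos: [0.4899, 0.132, 0.2125]
tool_rot: [0.691, 0.723, 0.0, 0.0]
ft_force: [-0.5, 0.4, -6.3]
finger_gap: 0.0124
finger_force: 58.7
```

>>> carry_out --pt "0 0 1 0 0 0 1" --pt "0 0 2 0 0 0 1" --pt "0 0 2 0 0 0 1"

```text
t: 9.7
tcp_pos: [0.4901, 0.1321, 0.2108]
tool_rot: [0.691, 0.723, 0.0, 0.0]
ft_force: [-1.6, -0.9, -0.8]
finger_gap: 0.012
finger_force: 59.1
```

>>> carry_out --pt "0 0 1 0 0 0 1" --pt "0 0 2 0 0 0 1" --pt "0 0 2 0 0 0 1"

```text
t: 10.0
tcp_pos: [0.4903, 0.1321, 0.2092]
tool_rot: [0.691, 0.723, 0.001, 0.001]
ft_force: [-0.4, 0.2, 5.1]
finger_gap: 0.0115
finger_force: 59.9
```

The hook has taken the weight: the force is now +5 N, with almost nothing sideways. Opening gently and rising.

>>> carry_out --pt "0 0 -1 0 0 0 0.6" --pt "0 0 -1 0 0 0 0.4" --pt "0 0 -1 0 0 0 0.1" --pt "0 0 -1 0 0 0 -0.1" --pt "0 0 -1 0 0 0 -0.2"

```text
t: 10.5
tcp_pos: [0.4899, 0.132, 0.2093]
tool_rot: [0.691, 0.723, -0.0, -0.0]
ft_force: [-0.9, -0.3, 0.3]
finger_gap: 0.0517
finger_force: 0.0
```

>>> carry_out --pt "0 0 -1 0 0 0 -0.2" --pt "0 0 -10 0 0 0 -0.2" --pt "0 0 -25 0 0 0 -0.2" --pt "0 0 -40 0 0 0 -0.2" --pt "0 0 -60 0 0 0 -0.2"

```text
t: 11.0
tcp_pos: [0.4897, 0.132, 0.2703]
tool_rot: [0.691, 0.723, -0.0, -0.0]
ft_force: [-0.0, -0.2, -0.3]
finger_gap: 0.0514
finger_force: 0.0
```

>>> carry_out --pt "0 0 -40 0 0 0 -0.2" --pt "0 0 -80 0 0 0 -0.2" --pt "0 0 -110 0 0 0 -0.2" --pt "0 0 -110 0 0 0 -0.2"

```text
t: 11.4
tcp_pos: [0.4906, 0.1321, 0.3841]
tool_rot: [0.691, 0.723, 0.003, 0.002]
ft_force: [-0.3, 0.2, -1.2]
finger_gap: 0.0516
finger_force: 0.0
```

```bash
python3 - <<'E'
from h import *
from bench import status,read_camera
s=status.observe();print(s['t'],s['tcp_pos'],s['ft_force'],s['finger_gap'])
im=read_camera("side")[:,:,::-1]; t=read_camera("top")[:,:,::-1]
cv2.imwrite("pics/s3.png",im);cv2.imwrite("pics/t3.png",t)
cv2.imwrite("pics/l3.png",cv2.resize(im[95:245,220:370],(600,600),interpolation=cv2.INTER_CUBIC))
kn,a=dark(im,272,110,296,136);print(kn,a)
plan([(.56,.2,.36,.8,5),(.585,.218,.345,np.pi/2+.045,6),(.585,.218,.300,np.pi/2+.045,3)])
E
```

```text
11.4 [0.49056473 0.13212743 0.3840746 ] [-0.33458415  0.17798168 -1.19775948] 0.051586545978566524
[282.87368421 124.92631579] [ 6  8 10 14 95]
[[12.9, 14.6, 4.0, 0.001, 0.0, -0.151], [25.9, 29.2, 8.1, 0.001, 0.0, -0.302], [38.8, 43.8, 12.1, 0.001, 0.0, -0.452], [51.7, 58.4, 16.2, 0.001, 0.0, -0.603], [64.6, 72.9, 20.2, 0.001, 0.0, -0.754]]
[[-0.9, 5.1, 2.5, 0.0, 0.0, -0.136], [-1.8, 10.1, 5.0, 0.0, 0.0, -0.272], [-2.7, 15.2, 7.5, 0.0, 0.0, -0.408], [-3.6, 20.2, 10.0, 0.0, 0.0, -0.544], [-4.5, 25.3, 12.5, 0.0, 0.0, -0.68]]
[[-3.9, 3.4, 2.5, 0.0, 0.0, -0.136], [-3.9, 3.4, 17.5, 0.0, 0.0, -0.136], [-3.9, 3.4, 32.5, 0.0, 0.0, -0.136], [-3.9, 3.4, 47.5, 0.0, 0.0, -0.136]]
```

View pics/l3.png

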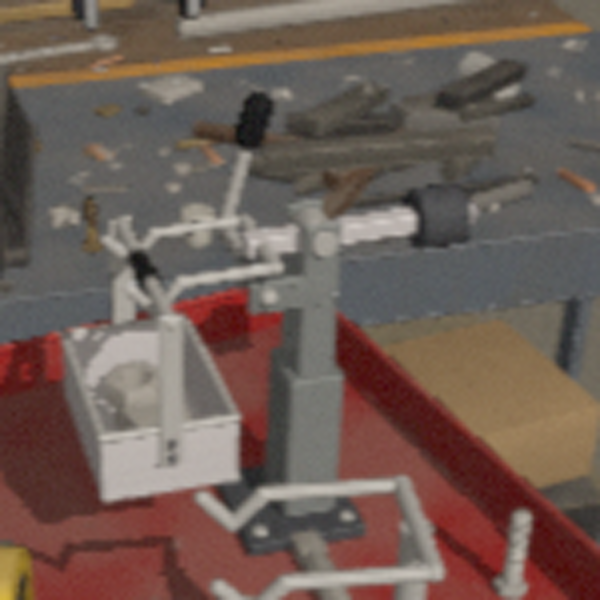

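The basket hangs free on the two prongs, bar in both Vs (sleeve at (143,262)), parts inside, beam level. The knob is at (254,118). Next I take the knob, with the fingers closing along y.

>>> carry_out --pt "13 14 4 0 0 -0.145 0" --pt "26 29 8 0 0 -0.29 0" --pt "39 44 12 0 0 -0.44 0" --pt "52 58 16 0 0 -0.59 0" --pt "65 73 20 0 0 -0.735 0"

```text
t: 12.0
tcp_pos: [0.56, 0.2008, 0.358]
tool_rot: [0.382, 0.924, -0.001, -0.001]
ft_force: [0.2, -0.7, 0.2]
finger_gap: 0.0428
finger_force: 0.0
```

>>> carry_out --pt "-1 5 0 0 0 -0.136 0" --pt "-2 10 0 0 0 -0.272 0" --pt "-3 15 0 0 0 -0.408 0" --pt "-4 20 0 0 0 -0.544 0" --pt "-4 25 0 0 0 -0.68 0"

```text
t: 12.5
tcp_pos: [0.5803, 0.2151, 0.358]
tool_rot: [0.052, 0.999, -0.0, -0.001]
ft_force: [0.2, -0.2, 0.3]
finger_gap: 0.0428
finger_force: 0.0
```

>>> carry_out --pt "0 0 0 0 0 -0.13 0" --pt "0 0 0 0 0 -0.13 0"

```text
t: 12.7
tcp_pos: [0.5803, 0.2151, 0.3581]
tool_rot: [-0.011, 1.0, -0.0, -0.001]
ft_force: [-0.3, 0.7, -0.1]
finger_gap: 0.0428
finger_force: 0.0
```

```bash
python3 - <<'E'
from h import *
from bench import status
s=status.observe();print(s['t'],s['tcp_pos'],s['ft_force'],s['finger_gap'],s['joints'].round(2))
plan([(.5855,.2175,.32,np.pi/2+.045,3),(.5855,.2175,.266,np.pi/2+.045,5)])
E
```

```text
12.7 [0.58025465 0.21512491 0.35810637] [-0.26267087  0.67289175 -0.14216858] 0.04276791412706002 [ 0.22  0.39  0.54  1.72 -0.    0.2 ]
[[-1.8, 0.8, 12.7, 0.0, -0.002, -0.008], [-3.6, 1.5, 25.4, 0.0, -0.002, -0.015], [-5.4, 2.3, 38.1, 0.0, -0.002, -0.023], [-5.4, 2.3, 48.9, 0.0, -0.002, -0.023], [-5.4, 2.3, 59.7, 0.0, -0.002, -0.023]]
[[0.0, 0.0, 10.8, 0.0, 0.0, 0.0], [0.0, 0.0, 21.6, 0.0, 0.0, 0.0], [0.0, 0.0, 32.4, 0.0, 0.0, 0.0]]
```

>>> carry_out --pt "-2 1 13 0 0 -0.01 0" --pt "-4 2 25 0 0 -0.02 0" --pt "-5 2 38 0 0 -0.02 0" --pt "-5 2 49 0 0 -0.02 0" --pt "-5 2 60 0 0 -0.02 0"

```text
t: 13.2
tcp_pos: [0.585, 0.217, 0.2982]
tool_rot: [-0.018, 1.0, -0.0, -0.001]
ft_force: [1.1, 0.3, 0.1]
finger_gap: 0.0424
finger_force: 0.0
```

>>> carry_out --pt "0 0 11 0 0 0 0" --pt "0 0 22 0 0 0 0" --pt "0 0 32 0 0 0 0" --pt "0 0 32 0 0 0 0"

```text
t: 13.6
tcp_pos: [0.5849, 0.217, 0.2658]
tool_rot: [-0.02, 1.0, -0.0, -0.001]
ft_force: [-0.4, -0.1, -0.5]
finger_gap: 0.0427
finger_force: 0.0
```

>>> carry_out --pt "0 0 0 0 0 0 0.2" --pt "0 0 0 0 0 0 0.4" --pt "0 0 0 0 0 0 1" --pt "0 0 0 0 0 0 1" --pt "0 0 0 0 0 0 1" --newtons 25

```text
t: 14.1
tcp_pos: [0.5856, 0.2177, 0.2681]
tool_rot: [-0.02, 1.0, 0.001, 0.001]
ft_force: [0.5, 4.4, 4.1]
finger_gap: 0.0208
finger_force: 25.1
```

```bash
python3 - <<'E'
from h import *
from bench import status,read_camera
s=status.observe();p=s['tcp_pos'];print(s['t'],p,s['ft_force'],s['finger_gap'],s['finger_force'])
w=[]
for a in np.linspace(.25,1.19,16)[1:]:
    d=85e-3*np.array([np.sin(a)-np.sin(.25),np.cos(a)-np.cos(.25)]); w.append((p[0]+d[0]*.999,p[1]+d[0]*.045,p[2]+d[1],np.pi/2+.045,1))
plan(w)
im=read_camera("side")[:,:,::-1]
cv2.imwrite("pics/l4.png",cv2.resize(im[75:225,220:370],(600,600),interpolation=cv2.INTER_CUBIC))
E
```

```text
14.1 [0.58558968 0.21773538 0.26814398] [0.50049555 4.35702152 4.12394869] 0.020833859755913207 25.11456549167633
[[-5.1, 0.0, 1.5, 0.001, 0.001, -0.004], [-10.1, 0.0, 3.3, 0.001, 0.001, -0.004], [-15.0, 0.1, 5.4, 0.001, 0.001, -0.004], [-19.8, 0.1, 7.8, 0.001, 0.001, -0.004], [-24.3, 0.1, 10.5, 0.001, 0.001, -0.004]]
[[-4.4, 0.0, 3.0, 0.0, 0.0, 0.0], [-8.6, 0.0, 6.2, 0.0, 0.0, 0.0], [-12.6, 0.0, 9.7, 0.0, 0.0, 0.0], [-16.4, 0.0, 13.5, 0.0, 0.0, 0.0], [-19.9, 0.0, 17.5, 0.0, 0.0, 0.0]]
[[-3.3, 0.0, 4.2, 0.0, 0.0, 0.0], [-6.3, 0.0, 8.6, 0.0, 0.0, 0.0], [-9.0, 0.0, 13.2, 0.0, 0.0, 0.0], [-11.4, 0.0, 17.9, 0.0, 0.0, 0.0], [-13.6, 0.0, 22.8, 0.0, 0.0, 0.0]]
```

View pics/l4.png

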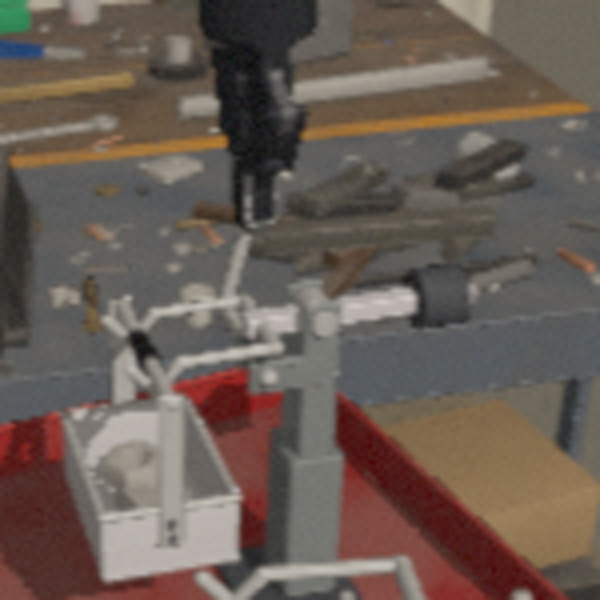

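The fingers hold the knob, at (258,205); the basket still hangs level. Now I swing the lever along its arc.

>>> carry_out --pt "-5 0 1.5 0 0 0 1" --pt "-10 0 3 0 0 0 1" --pt "-15 0 5.5 0 0 0 1" --pt "-20 0 8 0 0 0 1" --pt "-24 0 10.5 0 0 0 1"

```text
t: 14.65
tcp_pos: [0.6094, 0.2186, 0.2577]
tool_rot: [-0.02, 1.0, 0.0, 0.0]
ft_force: [-2.5, 5.0, 7.6]
finger_gap: 0.0209
finger_force: 26.6
```

>>> carry_out --pt "-4.5 0 3 0 0 0 1" --pt "-8.5 0 6 0 0 0 1" --pt "-12.5 0 9.5 0 0 0 1" --pt "-16.5 0 13.5 0 0 0 1" --pt "-20 0 17.5 0 0 0 1"

```text
t: 15.15
tcp_pos: [0.6299, 0.2194, 0.2401]
tool_rot: [-0.02, 1.0, 0.0, 0.001]
ft_force: [1.6, 4.4, 6.4]
finger_gap: 0.0211
finger_force: 25.9
```

>>> carry_out --pt "-3.5 0 4 0 0 0 1" --pt "-6.5 0 8.5 0 0 0 1" --pt "-9 0 13 0 0 0 1" --pt "-11.5 0 18 0 0 0 1" --pt "-13.5 0 23 0 0 0 1"

```text
t: 15.65
tcp_pos: [0.6438, 0.2199, 0.217]
tool_rot: [-0.02, 1.0, 0.0, 0.001]
ft_force: [3.5, 5.5, 5.9]
finger_gap: 0.0211
finger_force: 26.0
```

```bash
python3 - <<'E'
from h import *
from bench import status,read_camera
s=status.observe();p=s['tcp_pos'];print(s['t'],p,s['ft_force'],s['finger_gap'],s['finger_force'])
im=read_camera("side")[:,:,::-1]; cv2.imwrite("pics/s5.png",im)
a=cv2.imread("pics/s3.png")
for n,i in(("before",a),("now",im)): print(n,dark(i,318,136,345,164,90), dark(i,246,150,268,175))
E
```

```text
15.65 [0.64384506 0.21989877 0.21697663] [3.45657154 5.4803778  5.86826914] 0.021073495611069526 25.970568358898163
before (array([331.33540373, 145.76086957]), array([  0,   0,  27,  22, 322], dtype=int32)) (array([255.06896552, 161.13793103]), array([ 7,  8,  6,  8, 29], dtype=int32))
now (array([331.49526814, 144.61198738]), array([  0,   0,  27,  19, 317], dtype=int32)) (array([255.96551724, 164.93103448]), array([ 7, 12,  7,  7, 29], dtype=int32))
```

>>> carry_out --pt "-1 0 2 0 0 0 1" --pt "-1.5 0 4 0 0 0 1" --pt "-1.5 0 4 0 0 0 1" --pt "-1.5 0 4 0 0 0 1" --pt "-1.5 0 4 0 0 0 1"

```text
t: 16.2
tcp_pos: [0.6449, 0.2199, 0.2144]
tool_rot: [-0.02, 1.0, 0.001, 0.002]
ft_force: [-0.8, 2.9, 13.3]
finger_gap: 0.0214
finger_force: 26.7
```

>>> carry_out --pt "0 0 0 0 0 0 1" --pt "0 0 0 0 0 0 1" --pt "0 0 0 0 0 0 1" --pt "0 0 0 0 0 0 1" --pt "0 0 0 0 0 0 1"

```text
t: 16.7
tcp_pos: [0.6448, 0.2199, 0.2144]
tool_rot: [-0.02, 1.0, 0.0, 0.002]
ft_force: [-0.8, 3.5, 13.4]
finger_gap: 0.0208
finger_force: 26.7
```

>>> carry_out --pt "0 0 0 0 0 0 1" --pt "0 0 0 0 0 0 1" --pt "0 0 0 0 0 0 1" --pt "0 0 0 0 0 0 1" --pt "0 0 0 0 0 0 1"

```text
t: 17.2
tcp_pos: [0.6449, 0.2199, 0.2144]
tool_rot: [-0.02, 1.0, 0.001, 0.002]
ft_force: [-0.9, 3.9, 12.7]
finger_gap: 0.0211
finger_force: 26.7
```

>>> carry_out --pt "0 0 0 0 0 0 1" --pt "0 0 0 0 0 0 1" --pt "0 0 0 0 0 0 1" --pt "0 0 0 0 0 0 1" --pt "0 0 0 0 0 0 1"

```text
t: 17.7
tcp_pos: [0.6449, 0.2199, 0.2144]
tool_rot: [-0.02, 1.0, 0.001, 0.002]
ft_force: [-1.1, 3.8, 13.1]
finger_gap: 0.0208
finger_force: 26.7
```

>>> carry_out --pt "0 0 0 0 0 0 1" --pt "0 0 0 0 0 0 1" --pt "0 0 0 0 0 0 1" --pt "0 0 0 0 0 0 1" --pt "0 0 0 0 0 0 1"

```text
t: 18.2
tcp_pos: [0.6449, 0.2199, 0.2144]
tool_rot: [-0.02, 1.0, 0.001, 0.002]
ft_force: [-0.9, 3.4, 12.6]
finger_gap: 0.0212
finger_force: 26.7
```

```bash
python3 - <<'E'
from h import *
from bench import status,read_camera
s=status.observe();p=s['tcp_pos'];print(s['t'],p,s['ft_force'],s['finger_gap'],s['finger_force'])
im=read_camera("side")[:,:,::-1]; cv2.imwrite("pics/s6.png",im)
print(dark(im,246,150,268,175))
a=proj("side",[.4903,.132,.225]);b=proj("side",[.4903-.001,.132,.225-.115*.12]);print("expected full dip px",b-a)
im2=read_camera("side")[:,:,::-1];print(dark(im2,246,150,268,175))
cv2.imwrite("pics/l6.png",cv2.resize(im[95:245,220:370],(600,600),interpolation=cv2.INTER_CUBIC))
E
```

```text
18.2 [0.64485542 0.21994063 0.2144362 ] [-0.90894276  3.44549934 12.59470548] 0.021197873455909004 26.66643887758255
(array([255.85714286, 164.89285714]), array([ 7, 12,  7,  7, 28], dtype=int32))
expected full dip px [-0.26370019  4.71103856]
(array([255.85714286, 164.89285714]), array([ 7, 12,  7,  7, 28], dtype=int32))
```

View pics/l6.png

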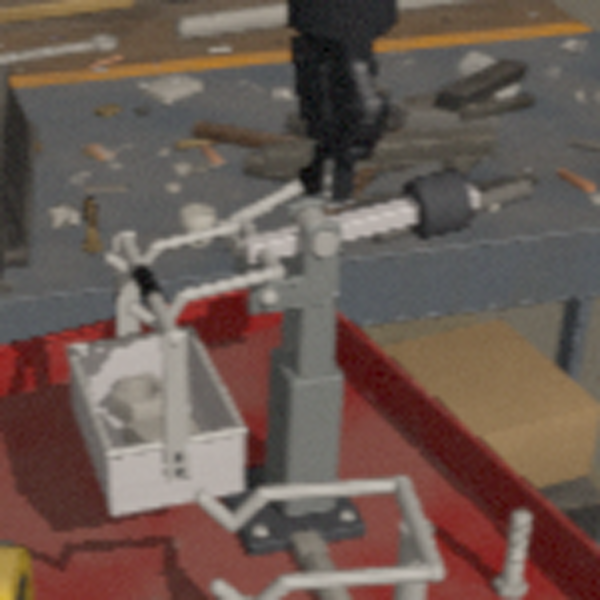

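The beam has dipped visibly: the counterweight is up at (440,203) and the basket down, level and still. I'll check by sub-pixel shift that the dip is complete.

```bash
python3 - <<'E'
from h import *
a=cv2.imread("pics/s3.png",0);b=cv2.imread("pics/s6.png",0)
def tm(x0,y0,x1,y1,m=9):
    T=cv2.resize(a[y0:y1,x0:x1],None,fx=8,fy=8,interpolation=cv2.INTER_CUBIC)
    S=cv2.resize(b[y0-m:y1+m,x0-m:x1+m],None,fx=8,fy=8,interpolation=cv2.INTER_CUBIC)
    r=cv2.matchTemplate(S,T,cv2.TM_CCOEFF_NORMED);_,v,_,l=cv2.minMaxLoc(r);return (np.array(l)/8-m),round(v,3)
print("cw",tm(323,140,338,158)); print("basket near side",tm(240,200,282,222)); print("sleeve",tm(249,155,262,170))
def d(P,th):
    c=np.array([.605,.137,.235]);v=np.array(P)-c;r=R.from_rotvec([0,-th,0]).apply(v);return proj("side",c+r)-proj("side",P)
for th in(.10,.12): print(th,d([.49+.198,.141,.235],th),d([.4903,.132,.225],th))
for th in (.10,.12):
    D=R.from_rotvec([0,-th,0]).apply([-.115,0,-.01])-[-.115,0,-.01]; P=np.array([.495,.07,.115]); print("basket",proj("side",P+D)-proj("side",P))
E
```

```text
cw (array([ 0.   , -2.625]), 0.869)
basket near side (array([1.75 , 3.125]), 0.925)
sleeve (array([0.75, 3.75]), 0.97)
0.1 [ 0.14008662 -2.78670374] [0.68928684 3.78785352]
0.12 [ 0.13253816 -3.34082825] [0.8772821 4.525211 ]
basket [0.62857557 3.40940512]
basket [0.80402419 4.07140711]
```

```bash
python3 - <<'E'
from h import *
b=cv2.imread("pics/s6.png",0)
def tm(f,x0,y0,x1,y1,m=9):
    a=cv2.imread(f,0)
    T=cv2.resize(a[y0:y1,x0:x1],None,fx=8,fy=8,interpolation=cv2.INTER_CUBIC)
    S=cv2.resize(b[y0-m:y1+m,x0-m:x1+m],None,fx=8,fy=8,interpolation=cv2.INTER_CUBIC)
    r=cv2.matchTemplate(S,T,cv2.TM_CCOEFF_NORMED);_,v,_,l=cv2.minMaxLoc(r);return (np.array(l)/8-m),round(v,3)
for f in("pics/side0.png","pics/s3.png"): print(f,tm(f,323,140,338,158),tm(f,321,138,334,160))
yaw=.045;ex=np.array([np.cos(yaw),np.sin(yaw),0]);ey=np.array([-np.sin(yaw),np.cos(yaw),0]);o=np.array([.490,.132,0])
for a in(.25,.95,1.05,1.15):
    for L in(0,.06,.085,.102): print(a,L,(proj("side",o+ex*(.078+L*np.sin(a))+ey*.08+[0,0,.201+L*np.cos(a)])-[220,95])*4)
im=cv2.imread("pics/s6.png")
cv2.imwrite("pics/l7.png",cv2.resize(im[125:165,270:320],(800,640),interpolation=cv2.INTER_CUBIC)[:600])
E
```

```text
pics/side0.png (array([ 0.   , -3.125]), 0.879) (array([ 0.  , -2.75]), 0.944)
pics/s3.png (array([ 0.   , -2.625]), 0.869) (array([ 0.  , -2.25]), 0.95)
0.25 0 [217.44538006 226.88909673]
0.25 0.06 [238.92809201 148.81933786]
0.25 0.085 [248.26876251 114.87465271]
0.25 0.102 [254.75819922  91.29156131]
0.95 0 [217.44538006 226.88909673]
0.95 0.06 [284.48766878 173.4266349 ]
0.95 0.085 [312.81370038 150.83821479]
0.95 0.102 [332.20924937 135.37135325]
1.05 0 [217.44538006 226.88909673]
1.05 0.06 [288.58790213 179.38066497]
1.05 0.085 [318.4979315  159.40697626]
1.05 0.102 [338.92754195 145.76423876]
1.15 0 [217.44538006 226.88909673]
1.15 0.06 [291.94665287 185.76909501]
1.15 0.085 [323.11211716 168.5677252 ]
1.15 0.102 [344.3462482 156.8478247]
```

View pics/l7.png

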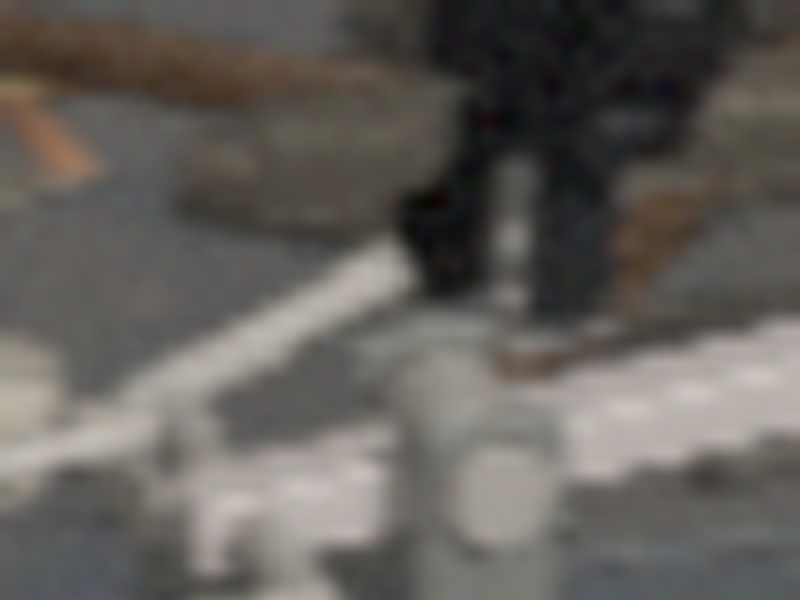

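The rod slope in the crop ((130,400) to (400,262), 0.51) matches the lever at its released stop, confirmed by 13 N against it. The beam is at rest and the basket hangs level with its parts. Now I bring the lever back with a firmer grip.

>>> carry_out --pt "1.5 0 -4 0 0 0 1" --pt "3.5 0 -9 0 0 0 1" --pt "6 0 -14 0 0 0 1" --pt "8.5 0 -18.5 0 0 0 1" --pt "11.5 0 -22.5 0 0 0 1" --newtons 45

```text
t: 18.8
tcp_pos: [0.6328, 0.2194, 0.2338]
tool_rot: [-0.02, 1.0, 0.0, -0.001]
ft_force: [0.6, 5.4, -6.3]
finger_gap: 0.0204
finger_force: 45.4
```

>>> carry_out --pt "3.5 0 -4.5 0 0 0 1" --pt "7 0 -8.5 0 0 0 1" --pt "11 0 -12.5 0 0 0 1" --pt "15 0 -16 0 0 0 1" --pt "19 0 -19 0 0 0 1"

```text
t: 19.3
tcp_pos: [0.6136, 0.2186, 0.2519]
tool_rot: [-0.02, 1.0, -0.0, -0.002]
ft_force: [2.2, 4.2, -12.1]
finger_gap: 0.0204
finger_force: 44.4
```

>>> carry_out --pt "4.5 0 -3 0 0 0 1" --pt "8.5 0 -5.5 0 0 0 1" --pt "13.5 0 -8 0 0 0 1" --pt "18.5 0 -10.5 0 0 0 1" --pt "23.5 0 -12 0 0 0 1"

```text
t: 19.8
tcp_pos: [0.5904, 0.2177, 0.264]
tool_rot: [-0.02, 1.0, -0.0, -0.001]
ft_force: [2.9, 5.4, -11.1]
finger_gap: 0.0205
finger_force: 44.3
```

>>> carry_out --pt "5 0 -1.5 0 0 0 1" --pt "7 0 -2 0 0 0 1" --pt "9 0 -2.5 0 0 0 1" --pt "9 0 -2.5 0 0 0 1" --pt "9 0 -2.5 0 0 0 1"

```text
t: 20.3
tcp_pos: [0.581, 0.2173, 0.2666]
tool_rot: [-0.02, 1.0, 0.0, -0.002]
ft_force: [0.6, 6.6, -9.0]
finger_gap: 0.0206
finger_force: 44.8
```

```bash
cat >> h.py <<'E'
def tm(f,b,x0,y0,x1,y1,m=9):
    a=cv2.imread(f,0)
    T=cv2.resize(a[y0:y1,x0:x1],None,fx=8,fy=8,interpolation=cv2.INTER_CUBIC)
    S=cv2.resize(b[y0-m:y1+m,x0-m:x1+m],None,fx=8,fy=8,interpolation=cv2.INTER_CUBIC)
    r=cv2.matchTemplate(S,T,cv2.TM_CCOEFF_NORMED);_,v,_,l=cv2.minMaxLoc(r);return (np.array(l)/8-m),round(v,3)
def check():
    from bench import status,read_camera
    s=status.observe();print(s['t'],s['tcp_pos'],s['ft_force'],s['finger_gap'],s['finger_force'])
    b=cv2.cvtColor(read_camera("side"),cv2.COLOR_RGB2GRAY)
    for n,w in(("cw",(323,140,338,158)),("basket",(240,200,282,222)),("sleeve",(249,155,262,170)),("knob",(276,116,292,134))): print(n,tm("pics/s3.png",b,*w))
E
python3 -c "from h import *; check()"
```

```text
20.3 [0.58095383 0.21733199 0.26664408] [ 0.63558028  6.64859502 -8.96466966] 0.02056624577979939 44.805253744125366
cw (array([0., 0.]), 0.987)
basket (array([-0.875,  0.   ]), 0.978)
sleeve (array([-0.125,  0.   ]), 0.988)
knob (array([ 4.375, -9.   ]), 0.288)
```

The beam is level again. I'll press the lever on until its stop is felt.

>>> carry_out --pt "2 0 0 0 0 0 1" --pt "4 0 0 0 0 0 1" --pt "5 0 0 0 0 0 1" --pt "5 0 0 0 0 0 1"

```text
t: 20.75
tcp_pos: [0.5771, 0.2172, 0.2674]
tool_rot: [-0.02, 1.0, 0.0, 0.0]
ft_force: [5.2, 5.2, -6.4]
finger_gap: 0.0201
finger_force: 44.8
```

>>> carry_out --pt "2 0 0 0 0 0 1" --pt "4 0 0 0 0 0 1" --pt "4 0 0 0 0 0 1" --pt "4 0 0 0 0 0 1"

```text
t: 21.15
tcp_pos: [0.5753, 0.2172, 0.2676]
tool_rot: [-0.02, 1.0, 0.001, 0.002]
ft_force: [16.2, 8.7, -9.4]
finger_gap: 0.0202
finger_force: 44.7
```

Firm stop (16 N). Easing off, opening and rising.

>>> carry_out --pt "-2 0 0 0 0 0 1" --pt "-2 0 1 0 0 0 0.5" --pt "-2 0 1 0 0 0 0.2" --pt "-2 0 1 0 0 0 0" --pt "-2 0 1 0 0 0 0"

```text
t: 21.65
tcp_pos: [0.5743, 0.2163, 0.2674]
tool_rot: [-0.02, 1.0, -0.0, -0.0]
ft_force: [0.1, -0.4, -0.5]
finger_gap: 0.043
finger_force: 0.0
```

>>> carry_out --pt "0 0 0 0 0 0 0" --pt "0 0 -15 0 0 0 0" --pt "0 0 -35 0 0 0 0" --pt "0 0 -60 0 0 0 0" --pt "0 0 -90 0 0 0 0"

```text
t: 22.15
tcp_pos: [0.574, 0.2165, 0.3579]
tool_rot: [-0.02, 1.0, -0.0, -0.001]
ft_force: [1.5, 0.3, 0.9]
finger_gap: 0.0423
finger_force: 0.0
```

>>> carry_out --pt "0 0 -30 0 0 0 0" --pt "0 0 -50 0 0 0 0" --pt "0 0 -50 0 0 0 0" --pt "0 0 -50 0 0 0 0"

```text
t: 22.55
tcp_pos: [0.5746, 0.2167, 0.407]
tool_rot: [-0.02, 1.0, -0.0, 0.0]
ft_force: [-0.5, -0.6, -1.1]
finger_gap: 0.0429
finger_force: 0.0
```

```bash
python3 -c "from h import *; check(); check()"
```

```text
22.55 [0.57460925 0.21668169 0.40704834] [-0.45110538 -0.56198139 -1.05283096] 0.0428907751904845 0.0
cw (array([0., 0.]), 0.984)
basket (array([-0.875,  0.   ]), 0.98)
sleeve (array([-0.125,  0.125]), 0.989)
knob (array([-0.25 , -0.125]), 0.985)
22.6 [0.57442049 0.21666634 0.40643764] [-0.00640706 -0.73337005 -0.02952104] 0.0429606562477726 0.0
cw (array([0., 0.]), 0.985)
basket (array([-0.875,  0.   ]), 0.981)
sleeve (array([-0.125,  0.125]), 0.989)
knob (array([-0.125, -0.125]), 0.984)
```

Against the earlier picture, the knob, beam and sleeve are all back within 0.25 px. The basket box sits 0.9 px off, a slight steady hang. The robot is clear of everything, so I'm handing in.

```bash
python3 -c "
from bench import robot
print(robot.close_job())"
```

```text
the job is handed in; nothing more can be done
None
```

The basket, with both parts, hangs on the scale's hook, the beam was released, dipped and arrested level again, and the job is handed in at about 22.6 s; the dip measured about 0.10 rad by camera against 0.12 nominal (lever at its stop, beam at rest), and I viewed 11 pictures, one over the limit of 10.

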